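Pack a set of glazed tiles and close the carton

ROBOT

A 6-joint arm with a two-finger parallel gripper is mounted at the origin on the work surface. World frame = base frame: x ahead of the robot, y to its left, z up, the work surface at z = 0. Lengths are in m, angles in rad, forces in N, time in s.
With the tool pointing down it reaches from about 0.35 to 0.925 m from the base axis. Payload 6.4 kg.
Tool frame: the origin (TCP) lies on the centre line of the jaws, within the pads' length; the fingertips stand 17 mm ahead of it and the grasp point (between the pads) lies 2 mm behind it; z points along the fingers, y is the direction in which the jaws open and shut (so a half turn about z gives the same grasp; the last joint's range is limited). The gripper opens to 85 mm and grips with 20 to 120 N. Pads are 22 mm wide; open, the fingers measure 114 mm over their backs; the gripper's body (76 mm by 85 mm) begins 54 mm behind the grasp point. The pads swing forward as they close: fully open they stand 13 mm farther back than shut.
Start: joints at [-1.445, 0.245, 1.558, -0, 1.339, -0.174], TCP at [0.192, -0.621, 0.248] pointing down, gripper open.
Joint ranges: [-3.13, 3.13], [-1.02, 2.26], [0.13, 2.54], [-0.95, 4.09], [0.21, 2.88], [-2.74, 2.74]. Speed limits (rad/s): [2.57, 2.57, 3.14, 3.14, 3.14, 3.14].

INTERFACE

Orientations are given as a rotation vector (axis times angle).
In Python, from rig import env gives the robot as it stands.
- The arm moves only by the tool send_rows, never from a script. Its argument "targets" is a list of rows, each an object of numbers: "dx", "dy", "dz": the shift along the world's x, y, z in units of 25 mm (1.0 is 25 mm); "turn": the turn about the world's z in units of 5 degrees (1.0 is 5 degrees); "hand": the opening, from -1 (shut) to 1 (fully open), so that 0 is half open. In form: [{"dx": .., "dy": .., "dz": .., "turn": .., "hand": ..}, ...]. A call has 1 to 10 rows; each row shifts and turns the commanded pose from where the row before left it; what a row does not reach is not made up. A row lasts 1/12 s, in which the tool goes at most 41.7 mm and 7.16 degrees, less where a joint would pass 70% of its speed; a pose out of reach is approached as far as the arm can. A call is refused whole if a number of a shift passes 1 or a number of a turn 1, either way. A call with a gripper value outside its range is refused whole. The fingers move at their own pace and stop on an object; "force" is the grip in N (left out, the last holds). Time passes only in rows, so rows that do not move let the fingers close. It gives the time, the measured TCP pose, the force and the opening at its end, in the units of the state.
- env.get_state(): the state, without advancing time (a new reading comes with each control period).
- env.capture(name): name is "scene" or "top" or "wrist"; returns a dict with "color" (400x640x3 uint8, blue, green, red), "fx", "fy", "cx", "cy" (pixels), "rvec" (rotation vector, rad) and "tvec" (3), from world to camera coordinates, as OpenCV has them; the wrist camera has in their place "hand_eye" (4x4, takes a point from camera to tool coordinates, whose origin is the TCP and whose axes are the flange's). Camera axes: x right, y down, z forward; pixel columns grow to the right and rows downward; lengths in m; the calibration is good to about 2 mm. A picture is of the moment at which its call begins: read the wrist's pose just before it. There is no depth.
- env.finish_job(): hands the job in, once; it reports no verdict.
The state is a dict: "t": time; "q": joint angles; "dq": joint speeds; "effort": joint torques, N m; "tcp_pos": TCP position; "ee_rot": TCP orientation; "contact_force": force on the tool from outside, world axes, zero at the start; "wrist_torque": the same for the moment, N m; "gripper_width": finger opening in m.
Only numpy, scipy, OpenCV 4.12 (cv2) and the standard library are available. Lean on these libraries where they do the work, as an engineer would, in place of code of your own. Each camera call takes 0.05 s, during which the arm holds its last target. There are 200 camera calls.

TASK

Pack the tile set in the carton: set the blue tile squarely on the white tile that already lies in it, then the green tile squarely on the blue one, glazed faces up and edges flush, setting each down gently rather than dropping it. Then close the carton: fold the plain flap down flat first, then the flap with the red tape down flat over it. Leave the brush pot, the glaze jar and the clay bowl where they stand.

Things in the scene. Friction and masses are not known exactly. Their poses are not given: they have to be found in the camera images.
- carton: Open cardboard carton, fixed to the table, 180 mm (its x) by 150 mm (its y) outside, walls and floor 5 mm thick, walls 60 mm high (the left, +y, wall 65 mm). Origin: centre of its underside; z up. Its two flaps are hinged along its +y and -y rims (180 mm long).
- carton_floor (a point): Centre of the carton's inner floor, 5 mm above the table; axes as the carton's. The inside measures 170 mm (x) by 140 mm (y).
- white_tile: White-glazed clay tile 60 mm (its x) by 90 mm (its y), 12 mm thick, 140 g, loose on the carton's floor, near the middle of it (within 10 mm each way) and turned up to 0.12 rad from its axes. Origin: centre of its underside; z up, out of the glazed face.
- blue_tile: Blue-glazed tile of the same size (60 x 90 x 12 mm, about 110 to 180 g), glazed face up on the table right of the carton. Origin: centre of its underside, x across the 60 mm side, y along the 90 mm side.
- green_tile: Green-glazed tile, same size and axes as the blue one, glazed face up on the table right of the carton; blue and green may be in either place.
- plain_flap (a joint): Angle (rad) of the plain cardboard flap on the carton's right (-y) rim, folded first: 0 = folded flat, 1.57 = upright, 2.4 = leaning far out; starts at 1.85 to 2.2. Stiff panel 176 mm along the hinge, 90 mm to its free edge, 4 mm thick; closed, its underside is at hinge height. A stiff crease (0.04 N m, about 1 N at mid-flap) keeps it where it is left.
- taped_flap (a joint): Angle (rad) of the flap with red tape along its free edge, on the carton's left (+y) rim, folded second: 0 = folded flat, 1.57 = upright, 2.4 = leaning far out; starts at 1.85 to 2.2. Stiff panel 176 mm along the hinge, 90 mm to its free edge, 4 mm thick; closed, its underside is at hinge height. A stiff crease (0.04 N m, about 1 N at mid-flap) keeps it where it is left.
- plain_hinge (a point): Middle of the plain flap's hinge line, on the carton's right (-y) outer edge, 60 mm above the table; the line runs along the carton's x.
- taped_hinge (a point): Middle of the taped flap's hinge line, on the carton's left (+y) outer edge, 65 mm above the table; the line runs along the carton's x.
- brush_pot: Bystander: blue ceramic pot, 72 mm across and 70 mm high, with three brushes standing out of it to about 150 mm. Origin: centre of its underside.
- glaze_jar: Bystander: jar with a red lid, 62 mm across, 85 mm high. Origin: centre of its underside.
- clay_bowl: Bystander: terracotta bowl, 110 mm across, 50 mm high. Origin: centre of its underside.
There are look-alikes about, which are no part of the job. What is shaped like the green_tile but pink or yellow is not meant.

How it is judged:
On the way, in this order (a step that is already met when the one before it is completed fails the run):
1. the blue tile lies squarely on the white one in the carton and is let go (horizontal distance between blue_tile and white_tile below 0.006 m and angle between the y axis of blue_tile and the y axis of white_tile, either way round below 0.12 rad and z of blue_tile in the frame of white_tile between 0.009 and 0.015 m and angle between blue_tile's own z axis and vertical below 0.1 rad and contact force between the fingers and blue_tile below 0.1 N), for 0.2 s.
2. the green tile lies squarely on the blue one and is let go (horizontal distance between green_tile and blue_tile below 0.006 m and angle between the y axis of green_tile and the y axis of blue_tile, either way round below 0.12 rad and z of green_tile in the frame of blue_tile between 0.009 and 0.015 m and angle between green_tile's own z axis and vertical below 0.1 rad and contact force between the fingers and green_tile below 0.1 N), for 0.2 s.
3. the plain flap is folded down flat while the taped flap is still open (value of joint plain_flap below 0.12 rad and value of joint taped_flap above 0.7 rad), for 0.1 s.
4. the taped flap is folded down flat over it (value of joint taped_flap below 0.12 rad), for 0.1 s.
At the end, for the whole second after the job is handed in: White, blue, green lie at rest in one pile in the carton (white within 40 mm of its middle), glazed faces up, each within 6 mm and 0.12 rad of the one below and 0.1 rad of level; both flaps within 0.12 rad of flat; pot, jar and bowl within 20 mm of their places (horizontal distance between white_tile and carton_floor below 0.04 m and angle between each of white_tile, blue_tile, green_tile's own z axis and vertical below 0.1 rad and z of white_tile in the frame of carton_floor below 0.006 m and horizontal distance between blue_tile and white_tile below 0.006 m and angle between the y axis of blue_tile and the y axis of white_tile, either way round below 0.12 rad and z of blue_tile in the frame of white_tile between 0.009 and 0.015 m and horizontal distance between green_tile and blue_tile below 0.006 m and angle between the y axis of green_tile and the y axis of blue_tile, either way round below 0.12 rad and z of green_tile in the frame of blue_tile between 0.009 and 0.015 m and value of joint each of plain_flap, taped_flap below 0.12 rad and linear speed of each of white_tile, blue_tile, green_tile below 0.02 m/s and distance of each of brush_pot, glaze_jar, clay_bowl from where it was at the start of the episode below 0.02 m); the robot touches nothing.
It fails at once if the blue tile is dropped (falls freely more than about 2 cm) instead of being set down (contact force between blue_tile and anything else below 0.02 N and linear speed of blue_tile above 0.65 m/s).
It fails at once if the green tile is dropped (falls freely more than about 2 cm) instead of being set down (contact force between green_tile and anything else below 0.02 N and linear speed of green_tile above 0.65 m/s).
It fails at once if the brush pot is shifted by more than 20 mm or tipped (distance of brush_pot from where it was at the start of the episode above 0.02 m or angle between brush_pot's own z axis and vertical above 0.3 rad).
It fails at once if the glaze jar is shifted by more than 20 mm or tipped (distance of glaze_jar from where it was at the start of the episode above 0.02 m or angle between glaze_jar's own z axis and vertical above 0.3 rad).
It fails at once if the clay bowl is shifted by more than 20 mm or tipped (distance of clay_bowl from where it was at the start of the episode above 0.02 m or angle between clay_bowl's own z axis and vertical above 0.3 rad).
It also fails if it takes over 72 s, if anything falls off the work surface, if the arm or the gripper's body presses on something with over 40 N, if the wrist force passes 120 N, or if a joint passes its speed limit or range.

## Working session

There is one attempt and no reset: what is moved stays moved. The work goes in short steps, Python scripts to look and compute and a tool call to move; the robot and the scene stay as the last step left them, time stands still between calls to the robot, and variables do not carry over. Pictures are saved under pics/ and viewed, about 8 in all and at most 12, crops included, and the job is handed in when it is done.

Besides the shell and the picture viewer there is one more tool, called after "Request:" by a JSON object that holds its "op" and its "data". send_rows: Moves the arm, as the interface text tells. Its arguments: {"type":"object","properties":{"targets":{"type":"array"},"force":{"type":"number"}},"required":["targets"]}

```bash
mkdir -p pics; ls
cat > h.py <<'E'
import numpy as np, cv2
from scipy.spatial.transform import Rotation as R
from rig import env
def cam(name):
    s=env.get_state(); c=env.capture(name)
    K=np.array([[c['fx'],0,c['cx']],[0,c['fy'],c['cy']],[0,0,1.]])
    if 'hand_eye' in c:
        T=np.eye(4);T[:3,:3]=R.from_rotvec(s['ee_rot']).as_matrix();T[:3,3]=s['tcp_pos']
        W=T@np.array(c['hand_eye'])   # cam->world
    else:
        E=np.eye(4);E[:3,:3]=R.from_rotvec(np.ravel(c['rvec'])).as_matrix();E[:3,3]=np.ravel(c['tvec']);W=np.linalg.inv(E)
    return c['color'],K,W
def ray(K,W,uv):
    d=W[:3,:3]@np.linalg.inv(K)@np.array([uv[0],uv[1],1.]); return W[:3,3],d/np.linalg.norm(d)
def atz(K,W,uv,z):
    o,d=ray(K,W,uv); return o+d*(z-o[2])/d[2]
def proj(K,W,P):
    p=np.linalg.inv(W)@np.append(P,1); q=K@p[:3]; return q[:2]/q[2]
def tri(rays):
    A=np.zeros((3,3));b=np.zeros(3)
    for o,d in rays:
        M=np.eye(3)-np.outer(d,d);A+=M;b+=M@o
    return np.linalg.solve(A,b)
E
python3 - <<'E'
from h import *
for n in('scene','top'):
    im,K,W=cam(n); cv2.imwrite(f'pics/{n}0.png',im); np.savez(f'{n}.npz',K=K,W=W); print(n,K[0,0],W.round(3))
im,K,W=cam('wrist'); print(W.round(3)); cv2.imwrite('pics/w0.png',im); print(env.get_state())
E
```

```text
pics
scene 402.3291363674348 [[ 0.568  0.514 -0.643  1.281]
 [ 0.823 -0.349  0.449 -0.649]
 [ 0.006 -0.784 -0.621  0.811]
 [ 0.     0.     0.     1.   ]]
top 517.9815396351825 [[ 2.600e-02 -9.870e-01  1.610e-01  2.910e-01]
 [-1.000e+00 -2.500e-02  3.000e-03 -9.800e-02]
 [ 1.000e-03 -1.610e-01 -9.870e-01  1.598e+00]
 [ 0.000e+00  0.000e+00  0.000e+00  1.000e+00]]
[[ 0.295 -0.906 -0.304  0.27 ]
 [-0.955 -0.281 -0.092 -0.597]
 [-0.002  0.318 -0.948  0.372]
 [ 0.     0.     0.     1.   ]]
{'t': 0.15, 'q': array([-1.44510828e+00,  2.45656091e-01,  1.55873154e+00, -2.06123087e-05,
        1.33870307e+00, -1.74146860e-01]), 'dq': array([ 0.00092938, -0.00045763, -0.00455987,  0.00168773,  0.00301371,
       -0.00101412]), 'effort': array([-9.92131500e-04, -4.29988325e+01, -3.26552546e+01, -1.71327656e-04,
        3.53378462e-03,  7.11998354e-06]), 'tcp_pos': array([ 0.1919064 , -0.62060433,  0.24743321]), 'ee_rot': array([-3.10487229e+00, -4.69000960e-01, -2.55022377e-05]), 'contact_force': array([ 0.45862082, -0.56841463,  0.50554365]), 'wrist_torque': array([-0.02604853, -0.05186877, -0.02289454]), 'gripper_width': 0.08542713980021881}
```

View pics/top0.png

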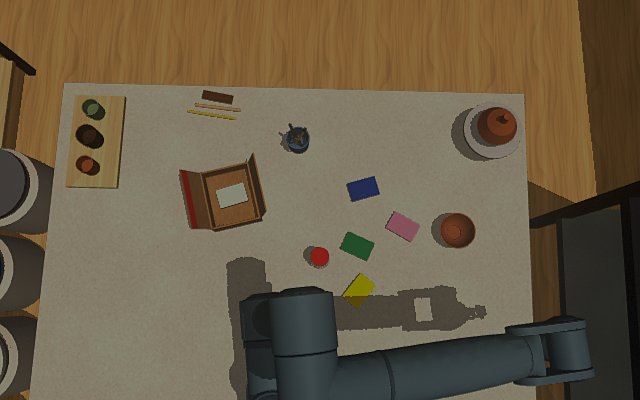

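View pics/scene0.png

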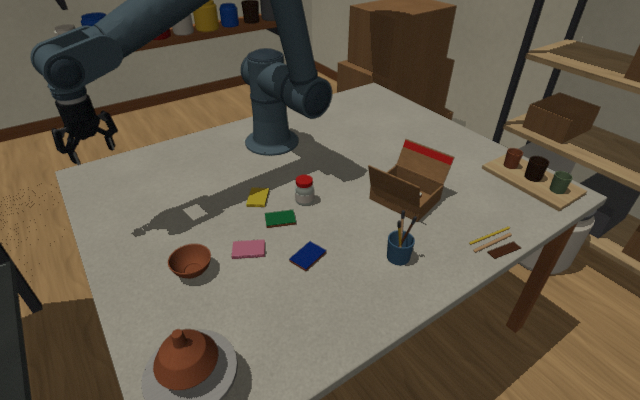

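Top view: blue tile at about (363,189), green (357,246), look-alikes pink (402,226) and yellow (359,287), jar (318,257), pot (297,139), bowl (457,231), carton about (232,196) with taped flap on the left. The scene view agrees: blue (308,256), green (280,218), carton (407,190).

Run:
```python
from h import *
box={}
for n in('top','scene'):
    im=cv2.imread(f'pics/{n}0.png');hsv=cv2.cvtColor(im,cv2.COLOR_BGR2HSV);z=np.load(n+'.npz');K,W=z['K'],z['W']
    for c,(h0,h1) in dict(blue=(112,125),green=(55,85)).items():
        m=cv2.inRange(hsv,(h0,110,40),(h1,255,255))
        k,l,st,ce=cv2.connectedComponentsWithStats(m)
        for i in range(1,k):
            if st[i,4]>150:
                cnt=cv2.findContours((l==i).astype(np.uint8),0,2)[0][0][:,0]
                P=np.float32([atz(K,W,p,.012)[:2]*1000 for p in cnt])
                print(n,c,ce[i].round(1),st[i,4],cv2.minAreaRect(P),atz(K,W,ce[i],.012).round(4))
t=cv2.imread('pics/top0.png')[140:245,165:280];s=cv2.imread('pics/scene0.png')[135:225,355:465]
a=cv2.resize(t,None,fx=5,fy=5,interpolation=2)
cv2.imwrite('pics/c0.png',cv2.resize(t,None,fx=5.2,fy=5.2,interpolation=2))
cv2.imwrite('pics/c1.png',cv2.resize(s,None,fx=6,fy=6,interpolation=2))
```

```text
top blue [362.9 188.4] 516 ((617.614013671875, -229.4212188720703), (58.095054626464844, 88.17646026611328), 17.40227699279785) [ 0.6174 -0.2293  0.012 ]
top green [357.  245.6] 550 ((438.1514587402344, -213.4947509765625), (88.44744110107422, 58.44092559814453), 66.81124877929688) [ 0.438  -0.2136  0.012 ]
scene green [279.5 217.5] 354 ((441.58709716796875, -217.15386962890625), (87.31372833251953, 57.839744567871094), 67.05801391601562) [ 0.4419 -0.2181  0.012 ]
```

View pics/c0.png

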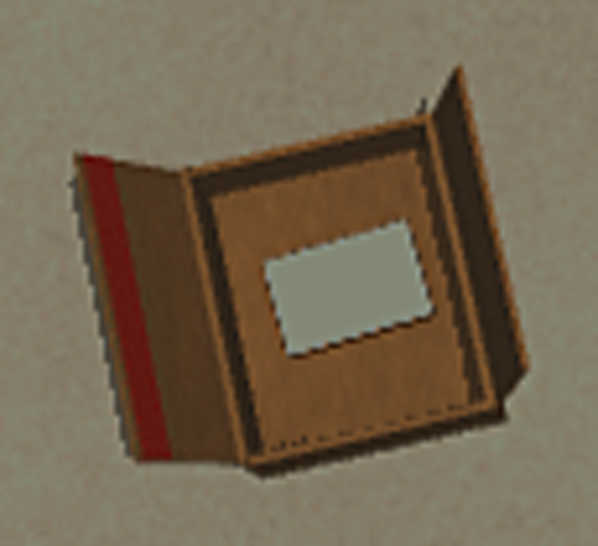

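The crop shows the white tile's corners at (264,262),(405,219),(433,313),(290,355) and the rim corners at (187,172),(430,115),(495,407),(243,463), in crop pixels. The plain flap is on the right and the taped flap on the left.

Run:
```python
from h import *
z=np.load('top.npz');K,W=z['K'],z['W']
f=lambda u:(np.array(u)/5.2+[165,140]-.4)
w=np.array([atz(K,W,f(u),.017) for u in[(264,262),(405,219),(433,313),(290,355)]])
print('white',w.round(4),w.mean(0).round(4),cv2.minAreaRect(np.float32(w[:,:2]*1000)))
c=np.array([atz(K,W,f(u),h) for u,h in[((187,172),.065),((430,115),.06),((495,407),.06),((243,463),.065)]])
print('rim',c.round(4),c.mean(0).round(4),cv2.minAreaRect(np.float32(c[:,:2]*1000)))
for n,u,h in(('jar',(319,257),.085),('pot',(297,139),.07),('bowl',(457,231),.05)):print(n,atz(K,W,u,h).round(3))
im=cv2.imread('pics/scene0.png');print(cv2.cvtColor(im,40)[256,308]);z=np.load('scene.npz');print(proj(z['K'],z['W'],np.array([.6175,-.2294,.012])))
b=atz(z['K'],z['W'],(308.5,253.5),.012);print(b)
```

```text
white [[0.5995 0.2297 0.017 ]
 [0.6279 0.1467 0.017 ]
 [0.5711 0.1271 0.017 ]
 [0.5435 0.211  0.017 ]] [0.5855 0.1786 0.017 ] ((585.2142944335938, 178.60301208496094), (60.05891799926758, 88.21542358398438), 18.914941787719727)
rim [[0.6424 0.2677 0.065 ]
 [0.6815 0.1284 0.06  ]
 [0.5094 0.0827 0.06  ]
 [0.4726 0.225  0.065 ]] [0.5765 0.1759 0.0625] ((576.5435180664062, 176.57400512695312), (178.087646484375, 147.0012664794922), 14.89077377319336)
jar [ 0.395 -0.098  0.085]
pot [ 0.754 -0.021  0.07 ]
bowl [ 0.486 -0.511  0.05 ]
[112 214  87]
[307.87210578 253.19535023]
[ 0.61945369 -0.22860805  0.012     ]
```

Request:
{"op": "send_rows", "data": {"targets": [{"dx":0.95,"dy":0.87,"dz":0,"turn":1,"hand":1},{"dx":0.95,"dy":0.87,"dz":0,"turn":1,"hand":1},{"dx":0.95,"dy":0.87,"dz":0,"turn":1,"hand":1},{"dx":0.95,"dy":0.87,"dz":0,"turn":1,"hand":1},{"dx":0.95,"dy":0.87,"dz":0,"turn":1,"hand":1},{"dx":0.95,"dy":0.87,"dz":0,"turn":1,"hand":1},{"dx":0.95,"dy":0.87,"dz":0,"turn":1,"hand":1},{"dx":0.95,"dy":0.87,"dz":0,"turn":1,"hand":1},{"dx":0.95,"dy":0.87,"dz":0,"turn":1,"hand":1}], "force": 30}}

```text
t: 0.9
tcp_pos: [0.4066, -0.4239, 0.248]
ee_rot: [-2.687, -1.628, 0.0]
contact_force: [0.4, 0.2, 0.1]
gripper_width: 0.0852
```

Request:
{"op": "send_rows", "data": {"targets": [{"dx":0.95,"dy":0.87,"dz":0,"turn":1,"hand":1},{"dx":0.95,"dy":0.87,"dz":0,"turn":1,"hand":1},{"dx":0.95,"dy":0.87,"dz":0,"turn":1,"hand":1},{"dx":0.95,"dy":0.87,"dz":0,"turn":1,"hand":1},{"dx":0.95,"dy":0.87,"dz":0,"turn":1,"hand":1},{"dx":0.95,"dy":0.87,"dz":0,"turn":1,"hand":1},{"dx":0.95,"dy":0.87,"dz":0,"turn":1,"hand":1},{"dx":0.95,"dy":0.87,"dz":0,"turn":1,"hand":1},{"dx":0,"dy":0,"dz":0,"turn":1,"hand":1},{"dx":0,"dy":0,"dz":0,"turn":0,"hand":1}]}}

```text
t: 1.73
tcp_pos: [0.5965, -0.2497, 0.2477]
ee_rot: [-1.859, -2.531, 0.0]
contact_force: [-1.1, 1.0, -0.0]
gripper_width: 0.0853
```

```bash
cat >> h.py <<'E'
RNG=dict(blue=((108,120,50),(128,255,255)),green=((55,90,40),(85,255,255)),white=((30,0,120),(110,60,255)))
def tile(im,K,W,col,z,roi=None):
    hsv=cv2.cvtColor(im,cv2.COLOR_BGR2HSV);m=cv2.inRange(hsv,*RNG[col])
    if roi is not None:
        mm=np.zeros_like(m);x0,y0,x1,y1=roi;mm[y0:y1,x0:x1]=255;m&=mm
    k,l,st,ce=cv2.connectedComponentsWithStats(m);i=1+np.argmax(st[1:,4])
    cnt=cv2.findContours((l==i).astype(np.uint8),0,2)[0][0][:,0]
    P=np.float32([atz(K,W,p,z)[:2]*1000 for p in cnt]);r=cv2.minAreaRect(P)
    print(col,'px',ce[i].round(1),'rect',np.round(r[0],1),np.round(r[1],1),round(r[2],1),st[i].tolist()); return r,ce[i]
E
python3 - <<'E'
from h import *
s=env.get_state();print(s['t'],s['tcp_pos'],R.from_rotvec(s['ee_rot']).as_matrix()[:,0].round(3),s['q'].round(2))
im,K,W=cam('wrist');cv2.imwrite('pics/w1.png',im);np.savez('w1.npz',K=K,W=W)
r,c=tile(im,K,W,'blue',.012)
z=np.load('top.npz');t=cv2.imread('pics/top0.png');r2,c2=tile(t,z['K'],z['W'],'blue',.012)
print('tri',tri([ray(K,W,c),ray(z['K'],z['W'],c2)]))
E
```

```text
1.7333 [ 0.59651267 -0.24971657  0.24770121] [-0.299  0.954  0.001] [-0.57  0.24  1.57 -0.    1.34 -0.88]
blue px [338.9 155.3] rect [ 618.5 -230. ] [57.6 86.7] 17.3 [314, 117, 52, 75, 3547]
blue px [362.9 188.3] rect [ 617.7 -229.4] [58.3 88.1] 17.5 [347, 176, 33, 25, 518]
tri [ 0.61884503 -0.23009475  0.00756036]
```

Request:
{"op": "send_rows", "data": {"targets": [{"dx":0.43,"dy":0.4,"dz":-1,"turn":0,"hand":1},{"dx":0.43,"dy":0.39,"dz":-1,"turn":0,"hand":1},{"dx":0,"dy":0,"dz":-1,"turn":0,"hand":1},{"dx":0,"dy":0,"dz":-1,"turn":0,"hand":1},{"dx":0,"dy":0,"dz":-1,"turn":0,"hand":1},{"dx":0,"dy":0,"dz":-1,"turn":0,"hand":1},{"dx":0,"dy":0,"dz":-1,"turn":0,"hand":1},{"dx":0,"dy":0,"dz":-1,"turn":0,"hand":1},{"dx":0,"dy":0,"dz":-0.6,"turn":0,"hand":1},{"dx":0,"dy":0,"dz":0,"turn":0,"hand":1}]}}

```text
t: 2.62
tcp_pos: [0.614, -0.2309, 0.029]
ee_rot: [-1.864, -2.519, 0.001]
contact_force: [-0.5, 0.7, -1.0]
gripper_width: 0.0853
```

Request:
{"op": "send_rows", "data": {"targets": [{"dx":0,"dy":0,"dz":0,"turn":0,"hand":1}]}}

```text
t: 2.7
tcp_pos: [0.6166, -0.2319, 0.0329]
ee_rot: [-1.866, -2.526, 0.0]
contact_force: [0.4, 0.3, 0.3]
gripper_width: 0.0859
```

Request:
{"op": "send_rows", "data": {"targets": [{"dx":0.05,"dy":0.07,"dz":-0.3,"turn":0,"hand":1},{"dx":0,"dy":0,"dz":-0.3,"turn":0,"hand":1},{"dx":0,"dy":0,"dz":0,"turn":0,"hand":1},{"dx":0,"dy":0,"dz":0,"turn":0,"hand":1}]}}

```text
t: 3.03
tcp_pos: [0.6185, -0.2297, 0.0184]
ee_rot: [-1.865, -2.528, 0.0]
contact_force: [0.4, -0.0, 0.1]
gripper_width: 0.0855
```

Request:
{"op": "send_rows", "data": {"targets": [{"dx":0,"dy":0,"dz":0,"turn":0,"hand":-0.1},{"dx":0,"dy":0,"dz":0,"turn":0,"hand":-0.1},{"dx":0,"dy":0,"dz":0,"turn":0,"hand":-0.1},{"dx":0,"dy":0,"dz":0,"turn":0,"hand":-0.1},{"dx":0,"dy":0,"dz":0,"turn":0,"hand":-0.1}]}}

```text
t: 3.45
tcp_pos: [0.619, -0.23, 0.0191]
ee_rot: [1.864, 2.527, 0.0]
contact_force: [0.1, 0.0, 3.9]
gripper_width: 0.0587
```

Request:
{"op": "send_rows", "data": {"targets": [{"dx":0,"dy":0,"dz":0.4,"turn":0,"hand":-0.1},{"dx":0,"dy":0,"dz":0.8,"turn":0,"hand":-0.1},{"dx":0,"dy":0,"dz":1,"turn":0,"hand":-0.1},{"dx":0,"dy":0,"dz":1,"turn":0,"hand":-0.1},{"dx":0,"dy":0.3,"dz":1,"turn":0,"hand":-0.1},{"dx":0,"dy":0.6,"dz":1,"turn":0,"hand":-0.1},{"dx":0,"dy":0.9,"dz":1,"turn":0,"hand":-0.1},{"dx":0,"dy":1,"dz":1,"turn":0,"hand":-0.1},{"dx":0,"dy":1,"dz":1,"turn":0,"hand":-0.1},{"dx":0,"dy":1,"dz":1,"turn":0,"hand":-0.1}]}}

```text
t: 4.28
tcp_pos: [0.6177, -0.1085, 0.2494]
ee_rot: [-1.865, -2.527, 0.0]
contact_force: [0.9, -0.1, -1.2]
gripper_width: 0.0586
```

Request:
{"op": "send_rows", "data": {"targets": [{"dx":0,"dy":1,"dz":0,"turn":0,"hand":-0.1},{"dx":0,"dy":1,"dz":0,"turn":0,"hand":-0.1},{"dx":0,"dy":1,"dz":0,"turn":0,"hand":-0.1},{"dx":0,"dy":1,"dz":0,"turn":0,"hand":-0.1},{"dx":0,"dy":1,"dz":0,"turn":0,"hand":-0.1},{"dx":0,"dy":1,"dz":0,"turn":0,"hand":-0.1},{"dx":0,"dy":1,"dz":0,"turn":0,"hand":-0.1},{"dx":0,"dy":0.8,"dz":0,"turn":0,"hand":-0.1},{"dx":0,"dy":0,"dz":0,"turn":0,"hand":-0.1},{"dx":0,"dy":0,"dz":0,"turn":0,"hand":-0.1}]}}

```text
t: 5.12
tcp_pos: [0.618, 0.086, 0.2481]
ee_rot: [-1.862, -2.53, 0.001]
contact_force: [-0.4, 0.4, -1.3]
gripper_width: 0.0586
```

Run:
```python
from h import *
s=env.get_state();print(s['t'],s['tcp_pos'],R.from_rotvec(s['ee_rot']).as_matrix()[:,0].round(3),s['q'].round(2))
im,K,W=cam('wrist');cv2.imwrite('pics/w2.png',im);np.savez('w2.npz',K=K,W=W);print('white expected px',proj(K,W,np.array([.5855,.1786,.017])))
r,c=tile(im,K,W,'blue',s['tcp_pos'][2]-.007)
print('top',proj(K,W,np.array([.5855,.1786,.017])))
```

```text
5.1167 [0.61795071 0.08601721 0.24814346] [-0.297  0.955 -0.   ] [-0.04  0.19  1.63 -0.    1.33 -0.34]
white expected px [312.37023611  75.94479935]
blue px [315.7 259.3] rect [617.5  86.9] [58.9 87.8] 17.3 [249, 181, 133, 162, 19602]
top [312.37023611  75.94479935]
```

View pics/w2.png

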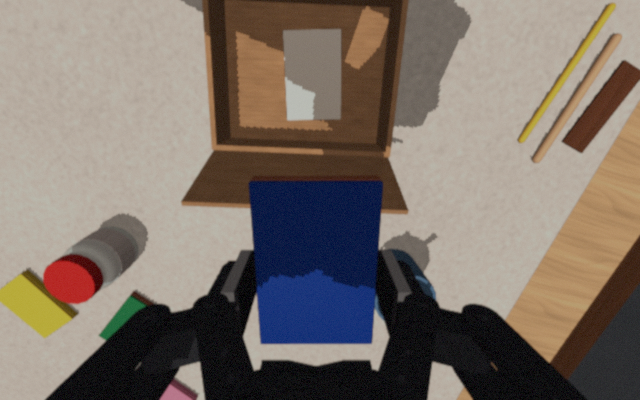

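Blue is held straight in the jaws. The white tile is visible in the carton with corners at about (283,29),(341,28),(341,120),(288,122), within a pixel or so of the top-view prediction.

Run:
```python
from h import *
z=np.load('w2.npz');K,W=z['K'],z['W'];im=cv2.imread('pics/w2.png')
w=np.array([atz(K,W,u,.017) for u in[(283.5,29),(341,28),(341,120),(288,122)]])
print(w.mean(0),cv2.minAreaRect(np.float32(w[:,:2]*1000)))
hsv=cv2.cvtColor(im,40);m=((hsv[...,1]<70)&(hsv[...,2]>60)).astype(np.uint8);m[:20]=0;m[130:]=0;m[:,:270]=0;m[:,355:]=0
k,l,st,ce=cv2.connectedComponentsWithStats(m);i=1+np.argmax(st[1:,4]);print(st[i],ce[i])
c=cv2.findContours((l==i).astype(np.uint8),0,2)[0][0][:,0];print(cv2.minAreaRect(np.float32([atz(K,W,p,.017)[:2]*1000 for p in c])))
t=np.load('top.npz');print(tri([ray(K,W,(313.3,74.8)),ray(t['K'],t['W'],np.array([348,287])/5.2+[164.6,139.6])]))
```

```text
[0.58679489 0.17813079 0.017     ] ((586.9373779296875, 178.0290069580078), (58.779075622558594, 92.14204406738281), 18.514423370361328)
[ 283   29   58   92 5074] [312.41584549  73.72546315]
((585.1925048828125, 178.14627075195312), (59.478065490722656, 89.62351989746094), 18.715049743652344)
[0.58623139 0.17983597 0.01220197]
```

Request:
{"op": "send_rows", "data": {"targets": [{"dx":-0.32,"dy":0.92,"dz":0,"turn":0.3,"hand":-0.1},{"dx":-0.32,"dy":0.92,"dz":0,"turn":0,"hand":-0.1},{"dx":-0.32,"dy":0.92,"dz":0,"turn":0,"hand":-0.1},{"dx":-0.31,"dy":0.92,"dz":-0.2,"turn":0,"hand":-0.1},{"dx":0,"dy":0,"dz":-0.8,"turn":0,"hand":-0.1},{"dx":0,"dy":0,"dz":-1,"turn":0,"hand":-0.1},{"dx":0,"dy":0,"dz":-1,"turn":0,"hand":-0.1},{"dx":0,"dy":0,"dz":-1,"turn":0,"hand":-0.1},{"dx":0,"dy":0,"dz":-1,"turn":0,"hand":-0.1},{"dx":0,"dy":0,"dz":-1,"turn":0,"hand":-0.1}]}}

```text
t: 6.0
tcp_pos: [0.5869, 0.1758, 0.0973]
ee_rot: [1.834, 2.551, -0.0]
contact_force: [-0.2, -0.8, -1.1]
gripper_width: 0.059
```

Request:
{"op": "send_rows", "data": {"targets": [{"dx":0,"dy":0,"dz":-0.8,"turn":0,"hand":-0.1},{"dx":0,"dy":0,"dz":-0.8,"turn":0,"hand":-0.1},{"dx":0,"dy":0,"dz":-0.4,"turn":0,"hand":-0.1},{"dx":0,"dy":0,"dz":0,"turn":0,"hand":-0.1},{"dx":0,"dy":0,"dz":0,"turn":0,"hand":-0.1}]}}

```text
t: 6.42
tcp_pos: [0.5869, 0.1766, 0.0484]
ee_rot: [-1.833, -2.551, 0.0]
contact_force: [1.6, -0.0, -0.7]
gripper_width: 0.0587
```

Request:
{"op": "send_rows", "data": {"targets": [{"dx":-0.04,"dy":0.04,"dz":-0.2,"turn":0,"hand":-0.1},{"dx":0,"dy":0,"dz":-0.15,"turn":0,"hand":-0.1},{"dx":0,"dy":0,"dz":-0.1,"turn":0,"hand":-0.1},{"dx":0,"dy":0,"dz":-0.05,"turn":0,"hand":-0.1},{"dx":0,"dy":0,"dz":0,"turn":0,"hand":-0.1}]}}

```text
t: 6.83
tcp_pos: [0.586, 0.1783, 0.0362]
ee_rot: [1.831, 2.552, 0.001]
contact_force: [0.7, 0.5, -0.3]
gripper_width: 0.0587
```

Request:
{"op": "send_rows", "data": {"targets": [{"dx":0,"dy":0,"dz":-0.04,"turn":0,"hand":-0.1},{"dx":0,"dy":0,"dz":0,"turn":0,"hand":-0.1}]}}

```text
t: 7.0
tcp_pos: [0.586, 0.1783, 0.0361]
ee_rot: [1.831, 2.553, -0.0]
contact_force: [-3.6, -0.0, 7.1]
gripper_width: 0.0585
```

Request:
{"op": "send_rows", "data": {"targets": [{"dx":0,"dy":0,"dz":-0.02,"turn":0,"hand":-0.1},{"dx":0,"dy":0,"dz":0,"turn":0,"hand":-0.1}]}}

```text
t: 7.17
tcp_pos: [0.5861, 0.1784, 0.0361]
ee_rot: [-1.831, -2.553, 0.001]
contact_force: [-6.2, -1.2, 10.0]
gripper_width: 0.0586
```

Request:
{"op": "send_rows", "data": {"targets": [{"dx":0,"dy":0,"dz":0.02,"turn":0,"hand":0.6},{"dx":0,"dy":0,"dz":0,"turn":0,"hand":0.6},{"dx":0,"dy":0,"dz":0,"turn":0,"hand":1},{"dx":0,"dy":0,"dz":0,"turn":0,"hand":1},{"dx":0,"dy":0,"dz":0.5,"turn":0,"hand":1},{"dx":0,"dy":0,"dz":1,"turn":0,"hand":1},{"dx":0,"dy":0,"dz":1,"turn":0,"hand":1},{"dx":0,"dy":0,"dz":1,"turn":0,"hand":1},{"dx":0,"dy":0,"dz":1,"turn":0,"hand":1},{"dx":0,"dy":0,"dz":1,"turn":0,"hand":1}]}}

```text
t: 8.0
tcp_pos: [0.5857, 0.1782, 0.1745]
ee_rot: [1.831, 2.552, 0.001]
contact_force: [1.2, 0.6, 0.7]
gripper_width: 0.0853
```

Request:
{"op": "send_rows", "data": {"targets": [{"dx":0,"dy":0,"dz":1,"turn":0,"hand":1},{"dx":0,"dy":0,"dz":1,"turn":0,"hand":1},{"dx":0,"dy":0,"dz":1,"turn":0,"hand":1},{"dx":0,"dy":-0.6,"dz":0,"turn":0,"hand":1},{"dx":0,"dy":0,"dz":0,"turn":0,"hand":1},{"dx":0,"dy":0,"dz":0,"turn":0,"hand":1}]}}

```text
t: 8.5
tcp_pos: [0.5854, 0.1627, 0.247]
ee_rot: [-1.833, -2.551, 0.0]
contact_force: [-0.6, 0.1, -0.4]
gripper_width: 0.0856
```

Run:
```python
from h import *
s=env.get_state();print(s['t'],s['tcp_pos'],R.from_rotvec(s['ee_rot']).as_matrix()[:,0].round(3),s['q'].round(2))
im,K,W=cam('wrist');cv2.imwrite('pics/w3.png',im);np.savez('w3.npz',K=K,W=W)
r,c=tile(im,K,W,'blue',.029)
x,y=c.astype(int);cv2.imwrite('pics/w3c.png',cv2.resize(im[max(0,y-90):y+90,max(0,x-120):x+120],None,fx=3,fy=3,interpolation=2))
t,K2,W2=cam('top');cv2.imwrite('pics/top1.png',t);r2,c2=tile(t,K2,W2,'blue',.029,(165,140,280,245));print(tri([ray(K,W,c),ray(K2,W2,c2)]))
g,_=tile(t,K2,W2,'green',.012)
```

```text
8.5 [0.58536366 0.16273527 0.24704893] [-0.319  0.948  0.   ] [ 0.08  0.15  1.67  0.    1.32 -0.24]
blue px [321.1 154.1] rect [586.6 178.6] [58.2 88.2] 19.0 [294, 115, 55, 80, 4108]
blue px [238.2 192.4] rect [592.2 159.4] [58.7 48.3] 17.7 [232, 182, 16, 22, 255]
[ 0.5966722   0.16805971 -0.03208287]
green px [357.1 245.6] rect [ 438.  -213.8] [89.1 58.4] 66.8 [341, 232, 33, 29, 554]
```

View pics/w3c.png

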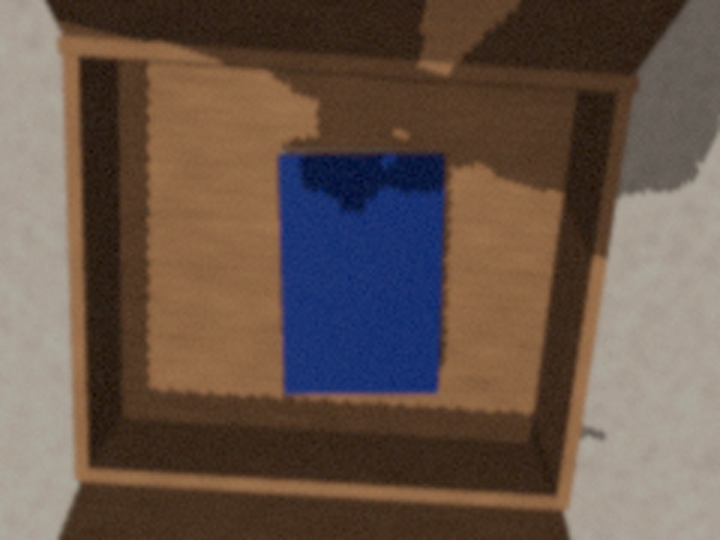

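Blue lies in the box with no white showing, so it is flush. It sits at about (0.586, 0.1785), yaw 19°. Next is green.

Request:
{"op": "send_rows", "data": {"targets": [{"dx":-0.37,"dy":-0.5,"dz":0,"turn":-0.84,"hand":1},{"dx":-0.37,"dy":-1,"dz":0,"turn":-0.84,"hand":1},{"dx":-0.37,"dy":-1,"dz":0,"turn":-0.84,"hand":1},{"dx":-0.37,"dy":-1,"dz":0,"turn":-0.84,"hand":1},{"dx":-0.37,"dy":-1,"dz":0,"turn":-0.84,"hand":1},{"dx":-0.37,"dy":-1,"dz":0,"turn":-0.84,"hand":1},{"dx":-0.37,"dy":-1,"dz":0,"turn":-0.84,"hand":1},{"dx":-0.37,"dy":-1,"dz":0,"turn":-0.84,"hand":1},{"dx":-0.37,"dy":-1,"dz":0,"turn":-0.84,"hand":1},{"dx":-0.37,"dy":-1,"dz":0,"turn":-0.84,"hand":1}]}}

```text
t: 9.43
tcp_pos: [0.4921, -0.0748, 0.2459]
ee_rot: [-2.626, -1.721, 0.002]
contact_force: [-0.7, 0.3, -1.1]
gripper_width: 0.0853
```

Request:
{"op": "send_rows", "data": {"targets": [{"dx":-0.37,"dy":-1,"dz":0,"turn":0,"hand":1},{"dx":-0.37,"dy":-1,"dz":0,"turn":0,"hand":1},{"dx":-0.37,"dy":-1,"dz":0,"turn":0,"hand":1},{"dx":-0.37,"dy":-1,"dz":0,"turn":0,"hand":1},{"dx":-0.37,"dy":-1,"dz":0,"turn":0,"hand":1},{"dx":-0.37,"dy":-0.6,"dz":0,"turn":0,"hand":1},{"dx":0,"dy":0,"dz":0,"turn":0,"hand":1},{"dx":0,"dy":0,"dz":0,"turn":0,"hand":1}]}}

```text
t: 10.1
tcp_pos: [0.4372, -0.2141, 0.2462]
ee_rot: [-2.624, -1.723, 0.0]
contact_force: [-1.1, 0.5, 0.5]
gripper_width: 0.0854
```

Run:
```python
from h import *
s=env.get_state();a=R.from_rotvec(s['ee_rot']).as_matrix()[:,0];print(s['t'],s['tcp_pos'],np.degrees(np.arctan2(a[1],a[0])),s['q'].round(2))
im,K,W=cam('wrist');cv2.imwrite('pics/w4.png',im)
r,c=tile(im,K,W,'green',.012)
t,K2,W2=cam('top');cv2.imwrite('pics/top2.png',t);r2,c2=tile(t,K2,W2,'blue',.029,(165,140,280,245))
z=np.load('w3.npz');print('blue tri',tri([ray(z['K'],z['W'],(321.1,154.1)),ray(K2,W2,c2)]))
t0=cv2.imread('pics/top0.png');_,c2=tile(t0,K2,W2,'green',.012);print('tri',tri([ray(K,W,c),ray(K2,W2,c2)]))
```

```text
10.1 [ 0.43724701 -0.21408896  0.24618336] 66.58603636068025 [-0.69 -0.14  1.97  0.    1.32 -0.28]
green px [316.7 164. ] rect [ 438.7 -214.1] [87.3 57.8] 66.9 [291, 128, 52, 74, 3632]
blue px [230.9 194. ] rect [585.9 178.4] [58.2 88.9] 19.0 [215, 182, 33, 26, 533]
blue tri [0.58641561 0.17974107 0.023405  ]
green px [357.1 245.6] rect [ 438.  -213.8] [89.1 58.4] 66.8 [341, 232, 33, 29, 554]
tri [ 0.43877861 -0.214555    0.00054792]
```

Request:
{"op": "send_rows", "data": {"targets": [{"dx":0.05,"dy":0,"dz":-1,"turn":0.04,"hand":1},{"dx":0,"dy":0,"dz":-1,"turn":0,"hand":1},{"dx":0,"dy":0,"dz":-1,"turn":0,"hand":1},{"dx":0,"dy":0,"dz":-1,"turn":0,"hand":1},{"dx":0,"dy":0,"dz":-1,"turn":0,"hand":1},{"dx":0,"dy":0,"dz":-1,"turn":0,"hand":1},{"dx":0,"dy":0,"dz":-1,"turn":0,"hand":1},{"dx":0,"dy":0,"dz":-1,"turn":0,"hand":1},{"dx":0,"dy":0,"dz":-0.6,"turn":0,"hand":1},{"dx":0,"dy":0,"dz":0,"turn":0,"hand":1}]}}

```text
t: 11.03
tcp_pos: [0.437, -0.2112, 0.0287]
ee_rot: [-2.614, -1.729, 0.003]
contact_force: [0.3, 0.0, -0.4]
gripper_width: 0.0854
```

Request:
{"op": "send_rows", "data": {"targets": [{"dx":0,"dy":0,"dz":0,"turn":0,"hand":1}]}}

```text
t: 11.12
tcp_pos: [0.4389, -0.213, 0.0317]
ee_rot: [-2.619, -1.732, 0.001]
contact_force: [-0.0, -0.3, -0.3]
gripper_width: 0.0855
```

Request:
{"op": "send_rows", "data": {"targets": [{"dx":0,"dy":-0.02,"dz":-0.3,"turn":0,"hand":1},{"dx":0,"dy":0,"dz":-0.23,"turn":0,"hand":1},{"dx":0,"dy":0,"dz":0,"turn":0,"hand":1},{"dx":0,"dy":0,"dz":0,"turn":0,"hand":1},{"dx":0,"dy":0,"dz":0,"turn":0,"hand":-0.1},{"dx":0,"dy":0,"dz":0,"turn":0,"hand":-0.1},{"dx":0,"dy":0,"dz":0,"turn":0,"hand":-0.1},{"dx":0,"dy":0,"dz":0,"turn":0,"hand":-0.1},{"dx":0,"dy":0,"dz":0,"turn":0,"hand":-0.1}]}}

```text
t: 11.87
tcp_pos: [0.4392, -0.215, 0.0198]
ee_rot: [2.621, 1.731, 0.0]
contact_force: [-1.1, 1.8, 4.9]
gripper_width: 0.0584
```

Request:
{"op": "send_rows", "data": {"targets": [{"dx":0,"dy":0,"dz":0.4,"turn":0,"hand":-0.1},{"dx":0,"dy":0,"dz":0.8,"turn":0,"hand":-0.1},{"dx":0,"dy":0,"dz":1,"turn":0,"hand":-0.1},{"dx":0,"dy":0,"dz":1,"turn":0,"hand":-0.1},{"dx":0,"dy":0,"dz":1,"turn":0,"hand":-0.1},{"dx":0,"dy":0,"dz":1,"turn":0,"hand":-0.1},{"dx":0,"dy":0,"dz":1,"turn":0,"hand":-0.1},{"dx":0,"dy":0,"dz":1,"turn":0,"hand":-0.1},{"dx":0.35,"dy":0.5,"dz":1,"turn":0.5,"hand":-0.1},{"dx":0.35,"dy":0.9,"dz":1,"turn":0.5,"hand":-0.1}]}}

```text
t: 12.7
tcp_pos: [0.4562, -0.1805, 0.2508]
ee_rot: [2.543, 1.842, 0.0]
contact_force: [0.7, -0.4, -0.7]
gripper_width: 0.0588
```

Request:
{"op": "send_rows", "data": {"targets": [{"dx":0.35,"dy":0.95,"dz":0,"turn":0.5,"hand":-0.1},{"dx":0.35,"dy":0.95,"dz":0,"turn":0.5,"hand":-0.1},{"dx":0.35,"dy":0.95,"dz":0,"turn":0.5,"hand":-0.1},{"dx":0.35,"dy":0.95,"dz":0,"turn":0.5,"hand":-0.1},{"dx":0.35,"dy":0.95,"dz":0,"turn":0.5,"hand":-0.1},{"dx":0.35,"dy":0.95,"dz":0,"turn":0.5,"hand":-0.1},{"dx":0.35,"dy":0.95,"dz":0,"turn":0.5,"hand":-0.1},{"dx":0.35,"dy":0.95,"dz":0,"turn":0.5,"hand":-0.1},{"dx":0.35,"dy":0.95,"dz":0,"turn":0.5,"hand":-0.1},{"dx":0.35,"dy":0.95,"dz":0,"turn":0.5,"hand":-0.1}]}}

```text
t: 13.53
tcp_pos: [0.5439, 0.0591, 0.2493]
ee_rot: [2.082, 2.353, 0.0]
contact_force: [0.2, 0.0, -2.0]
gripper_width: 0.0587
```

Request:
{"op": "send_rows", "data": {"targets": [{"dx":0.35,"dy":0.95,"dz":0,"turn":0.5,"hand":-0.1},{"dx":0.35,"dy":0.95,"dz":0,"turn":0.5,"hand":-0.1},{"dx":0.35,"dy":0.95,"dz":0,"turn":0.5,"hand":-0.1},{"dx":0.35,"dy":0.95,"dz":0,"turn":0.5,"hand":-0.1},{"dx":0.35,"dy":0.95,"dz":0,"turn":0.5,"hand":-0.1},{"dx":0,"dy":0,"dz":0,"turn":0,"hand":-0.1},{"dx":0,"dy":0,"dz":0,"turn":0,"hand":-0.1},{"dx":0,"dy":0,"dz":0,"turn":0,"hand":-0.1}]}}

```text
t: 14.2
tcp_pos: [0.5873, 0.1762, 0.249]
ee_rot: [-1.816, -2.563, 0.001]
contact_force: [-0.0, 0.1, -1.8]
gripper_width: 0.0583
```

Run:
```python
from h import *
s=env.get_state();a=R.from_rotvec(s['ee_rot']).as_matrix()[:,0];print(s['t'],s['tcp_pos'],np.degrees(np.arctan2(a[1],a[0])))
im,K,W=cam('wrist');cv2.imwrite('pics/w5.png',im)
r,c=tile(im,K,W,'green',s['tcp_pos'][2]-.0075)
```

```text
14.2 [0.58732172 0.1761867  0.24899184] 109.36239390952211
green px [315.9 258.8] rect [587.1 176.5] [59.3 88.9] 19.4 [251, 181, 132, 163, 19603]
```

Request:
{"op": "send_rows", "data": {"targets": [{"dx":-0.04,"dy":0.08,"dz":-0.6,"turn":-0.08,"hand":-0.1},{"dx":0,"dy":0,"dz":-1,"turn":0,"hand":-0.1},{"dx":0,"dy":0,"dz":-1,"turn":0,"hand":-0.1},{"dx":0,"dy":0,"dz":-1,"turn":0,"hand":-0.1},{"dx":0,"dy":0,"dz":-1,"turn":0,"hand":-0.1},{"dx":0,"dy":0,"dz":-1,"turn":0,"hand":-0.1},{"dx":0,"dy":0,"dz":-1,"turn":0,"hand":-0.1},{"dx":0,"dy":0,"dz":-0.6,"turn":0,"hand":-0.1},{"dx":0,"dy":0,"dz":-0.3,"turn":0,"hand":-0.1},{"dx":0,"dy":0,"dz":0,"turn":0,"hand":-0.1}]}}

```text
t: 15.08
tcp_pos: [0.5853, 0.1775, 0.0597]
ee_rot: [-1.825, -2.554, 0.004]
contact_force: [1.0, -0.5, -1.2]
gripper_width: 0.0586
```

Request:
{"op": "send_rows", "data": {"targets": [{"dx":0,"dy":0,"dz":0,"turn":0,"hand":-0.1},{"dx":0,"dy":0,"dz":0,"turn":0,"hand":-0.1}]}}

```text
t: 15.25
tcp_pos: [0.5879, 0.1783, 0.0633]
ee_rot: [1.824, 2.555, 0.003]
contact_force: [-0.3, -0.0, -1.4]
gripper_width: 0.0586
```

Request:
{"op": "send_rows", "data": {"targets": [{"dx":0,"dy":0,"dz":-0.2,"turn":0,"hand":-0.1},{"dx":0,"dy":0,"dz":-0.15,"turn":0,"hand":-0.1},{"dx":0,"dy":0,"dz":-0.1,"turn":0,"hand":-0.1},{"dx":0,"dy":0,"dz":-0.05,"turn":0,"hand":-0.1},{"dx":0,"dy":0,"dz":0,"turn":0,"hand":-0.1},{"dx":0,"dy":0,"dz":0,"turn":0,"hand":-0.1}]}}

```text
t: 15.75
tcp_pos: [0.5868, 0.1786, 0.049]
ee_rot: [1.825, 2.557, 0.0]
contact_force: [0.3, 0.4, -0.7]
gripper_width: 0.0588
```

Request:
{"op": "send_rows", "data": {"targets": [{"dx":-0.02,"dy":0,"dz":-0.03,"turn":0,"hand":-0.1},{"dx":0,"dy":0,"dz":0,"turn":0,"hand":-0.1}]}}

```text
t: 15.92
tcp_pos: [0.5867, 0.1785, 0.0488]
ee_rot: [1.824, 2.557, 0.001]
contact_force: [0.3, -1.1, 1.2]
gripper_width: 0.0583
```

Request:
{"op": "send_rows", "data": {"targets": [{"dx":0,"dy":0,"dz":-0.02,"turn":0,"hand":-0.1},{"dx":0,"dy":0,"dz":0,"turn":0,"hand":-0.1}]}}

```text
t: 16.08
tcp_pos: [0.5868, 0.1785, 0.0488]
ee_rot: [1.824, 2.557, 0.001]
contact_force: [-2.6, -0.8, 5.5]
gripper_width: 0.0583
```

Request:
{"op": "send_rows", "data": {"targets": [{"dx":0,"dy":0,"dz":0.01,"turn":0,"hand":0.6},{"dx":0,"dy":0,"dz":0,"turn":0,"hand":0.6},{"dx":0,"dy":0,"dz":0,"turn":0,"hand":1},{"dx":0,"dy":0,"dz":0,"turn":0,"hand":1},{"dx":0,"dy":0,"dz":0.5,"turn":0,"hand":1},{"dx":0,"dy":0,"dz":1,"turn":0,"hand":1},{"dx":0,"dy":0,"dz":1,"turn":0,"hand":1},{"dx":0,"dy":0,"dz":1,"turn":0,"hand":1},{"dx":0,"dy":0,"dz":1,"turn":0,"hand":1},{"dx":0,"dy":0,"dz":1,"turn":0,"hand":1}]}}

```text
t: 16.92
tcp_pos: [0.5862, 0.1785, 0.1877]
ee_rot: [1.824, 2.557, 0.001]
contact_force: [0.3, 0.6, 1.4]
gripper_width: 0.085
```

Request:
{"op": "send_rows", "data": {"targets": [{"dx":0,"dy":0,"dz":1,"turn":0,"hand":0},{"dx":0,"dy":0,"dz":1,"turn":0,"hand":0},{"dx":0,"dy":-0.6,"dz":1,"turn":0,"hand":-1},{"dx":0,"dy":0,"dz":0,"turn":0,"hand":-1},{"dx":0,"dy":0,"dz":0,"turn":0,"hand":-1}]}}

```text
t: 17.33
tcp_pos: [0.5871, 0.1632, 0.2634]
ee_rot: [1.824, 2.554, 0.005]
contact_force: [0.1, 0.2, -1.4]
gripper_width: 0.0257
```

Run:
```python
from h import *
s=env.get_state();a=R.from_rotvec(s['ee_rot']).as_matrix()[:,0];print(s['t'],s['tcp_pos'],np.degrees(np.arctan2(a[1],a[0])),s['gripper_width'])
im,K,W=cam('wrist');np.savez('w6.npz',K=K,W=W);cv2.imwrite('pics/w6.png',im)
r,c=tile(im,K,W,'green',.041)
t,K2,W2=cam('scene');cv2.imwrite('pics/scene1.png',t)
a=cv2.resize(t[125:225,350:470],None,fx=5,fy=5,interpolation=2)
cv2.imwrite('pics/both.png',np.vstack([im[0:280],cv2.resize(a,(384,320))[:, :384] if 0 else np.hstack([cv2.resize(t[125:225,350:470],(384,320),interpolation=2),np.zeros((320,256,3),np.uint8)])]))
```

```text
17.3333 [0.58714802 0.16322269 0.2634439 ] 108.93403519286288 0.025709702341930162
green px [318.8 153.3] rect [587.2 178.3] [58.3 88.1] 19.1 [292, 115, 54, 79, 4078]
```

View pics/both.png

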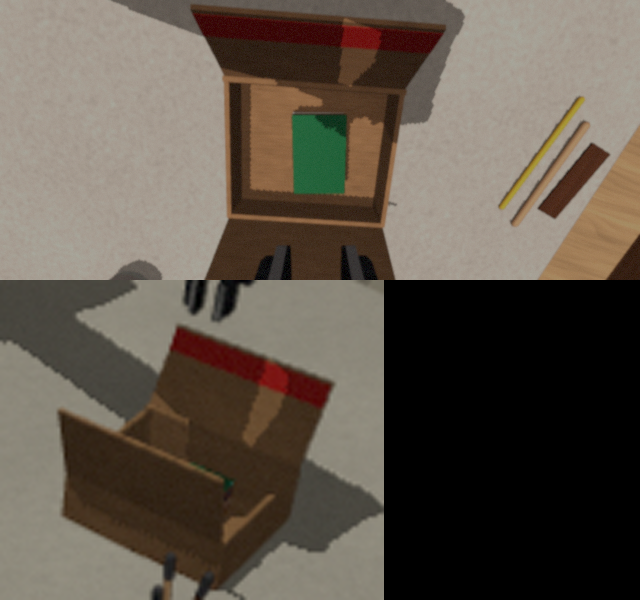

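Green lies flush on blue at (0.587, 0.178), yaw 19.1°. Flap corners as read: taped flap at wrist pixels (193,7),(445,27). In the scene picture the taped edge is at about (406,139),(454,157) and the plain edge at (369,166),(420,187).

Run:
```python
from h import *
w=np.load('w6.npz');s=np.load('scene.npz');t=np.load('top.npz')
f=lambda u:(np.array(u)/5.2+[165,140]-.4)
rim=np.array([atz(w['K'],w['W'],u,h) for u,h in[((227,78),.065),((405,92),.065),((384,227),.06),((229,219),.06)]])
print(rim.round(3),rim.mean(0)[:2],cv2.minAreaRect(np.float32(rim[:,:2]*1000)))
yaw=np.radians(14.7);C=np.array([.5765,.1762,0]);Rm=R.from_euler('z',yaw).as_matrix()
def pr(n,P):
    q=Rm.T@(P-C);print(n,'carton frame mm',(q*1000).round(0))
for n,us,uw,ut in(('tapedA',(406.3,139.1),(193,7),(135,460)),('tapedB',(453.8,156.9),(445,27),(77,155)),('plainA',(368.8,165.9),None,(527,370)),('plainB',(419.7,186.9),None,(460,67))):
    r=[ray(s['K'],s['W'],us),ray(t['K'],t['W'],f(ut))]
    if uw: r.append(ray(w['K'],w['W'],uw))
    pr(n,tri(r))
for u in[(-.150,.3),(-.075,.0),(-.015,0),(.16,0),(.015,0)]: print(u[0],(C+Rm@[0,u[0],0])[:2].round(4))
```

```text
[[0.477 0.225 0.065]
 [0.644 0.269 0.065]
 [0.683 0.128 0.06 ]
 [0.513 0.08  0.06 ]] [0.57934561 0.17564151] ((578.5311279296875, 175.67645263671875), (176.5189208984375, 149.30673217773438), 15.31376838684082)
tapedA carton frame mm [-86. 116. 141.]
tapedB carton frame mm [ 88. 116. 143.]
plainA carton frame mm [ -86. -101.  140.]
plainB carton frame mm [  89. -101.  146.]
-0.15 [0.6146 0.0311]
-0.075 [0.5955 0.1037]
-0.015 [0.5803 0.1617]
0.16 [0.5359 0.331 ]
0.015 [0.5727 0.1907]
```

Request:
{"op": "send_rows", "data": {"targets": [{"dx":0.2,"dy":-0.9,"dz":0,"turn":-0.4,"hand":-1},{"dx":0.2,"dy":-0.9,"dz":0,"turn":-0.4,"hand":-1},{"dx":0.2,"dy":-0.9,"dz":0,"turn":0,"hand":-1},{"dx":0.2,"dy":-0.9,"dz":0,"turn":0,"hand":-1},{"dx":0.2,"dy":-0.95,"dz":0,"turn":0,"hand":-1},{"dx":0.16,"dy":-0.95,"dz":0,"turn":0,"hand":-1},{"dx":0,"dy":0,"dz":-0.8,"turn":0,"hand":-1},{"dx":0,"dy":0,"dz":-1,"turn":0,"hand":-1},{"dx":0,"dy":0,"dz":-1,"turn":0,"hand":-1},{"dx":0,"dy":0,"dz":-1,"turn":0,"hand":-1}]}}

```text
t: 18.27
tcp_pos: [0.6141, 0.0262, 0.1627]
ee_rot: [-1.912, -2.49, 0.002]
contact_force: [0.2, -0.0, -0.9]
gripper_width: -0.0001
```

Request:
{"op": "send_rows", "data": {"targets": [{"dx":0,"dy":0,"dz":-1,"turn":0,"hand":-1},{"dx":0,"dy":0,"dz":-0.7,"turn":0,"hand":-1},{"dx":0,"dy":0,"dz":-0.2,"turn":0,"hand":-1},{"dx":0,"dy":0,"dz":0,"turn":0,"hand":-1},{"dx":0,"dy":0,"dz":0,"turn":0,"hand":-1}]}}

```text
t: 18.68
tcp_pos: [0.6152, 0.0262, 0.118]
ee_rot: [-1.912, -2.492, 0.0]
contact_force: [1.0, -0.2, 0.2]
gripper_width: 0.0002
```

Sweep inward.

Request:
{"op": "send_rows", "data": {"targets": [{"dx":-0.15,"dy":0.58,"dz":0,"turn":0,"hand":-1},{"dx":-0.15,"dy":0.58,"dz":0,"turn":0,"hand":-1},{"dx":-0.15,"dy":0.58,"dz":0,"turn":0,"hand":-1},{"dx":-0.15,"dy":0.58,"dz":0,"turn":0,"hand":-1},{"dx":-0.15,"dy":0.58,"dz":0,"turn":0,"hand":-1},{"dx":-0.15,"dy":0.58,"dz":0,"turn":0,"hand":-1},{"dx":-0.15,"dy":0.58,"dz":0,"turn":0,"hand":-1},{"dx":-0.15,"dy":0.58,"dz":0,"turn":0,"hand":-1},{"dx":-0.15,"dy":0.58,"dz":0,"turn":0,"hand":-1},{"dx":0,"dy":0,"dz":0,"turn":0,"hand":-1}]}}

```text
t: 19.52
tcp_pos: [0.5804, 0.1593, 0.1179]
ee_rot: [-1.909, -2.494, -0.0]
contact_force: [-0.9, -0.5, 0.2]
gripper_width: 0.0001
```

Request:
{"op": "send_rows", "data": {"targets": [{"dx":0,"dy":0,"dz":-0.3,"turn":0,"hand":-1},{"dx":0,"dy":0,"dz":-0.3,"turn":0,"hand":-1},{"dx":0,"dy":0,"dz":-0.3,"turn":0,"hand":-1},{"dx":0,"dy":0,"dz":-0.3,"turn":0,"hand":-1},{"dx":0,"dy":0,"dz":0,"turn":0,"hand":-1}]}}

```text
t: 19.93
tcp_pos: [0.5801, 0.1557, 0.0854]
ee_rot: [-1.912, -2.489, 0.004]
contact_force: [-0.8, -0.3, 0.0]
gripper_width: -0.0
```

Run:
```python
from h import *
s=env.get_state();print(s['t'],s['tcp_pos'],s['contact_force'])
t,K2,W2=cam('scene');cv2.imwrite('pics/s2.png',cv2.resize(t[80:240,330:490],(640,600)))
```

```text
19.9333 [0.58011439 0.15572863 0.08540301] [-0.79156186 -0.33321794  0.01598763]
```

View pics/s2.png

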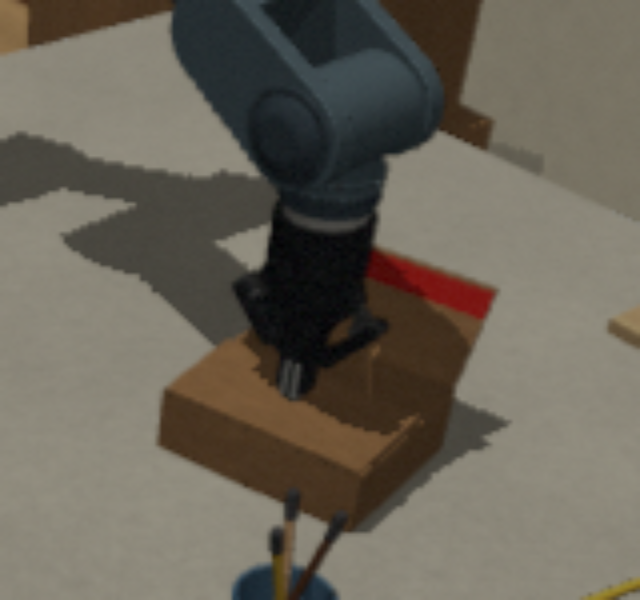

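The plain flap is nearly flat under the fingers and the taped flap is still open. I press on until contact.

Request:
{"op": "send_rows", "data": {"targets": [{"dx":0,"dy":0,"dz":-0.1,"turn":0,"hand":-1},{"dx":0,"dy":0,"dz":-0.06,"turn":0,"hand":-1},{"dx":0,"dy":0,"dz":0,"turn":0,"hand":-1},{"dx":0,"dy":0,"dz":0,"turn":0,"hand":-1}]}}

```text
t: 20.32
tcp_pos: [0.5816, 0.1565, 0.0842]
ee_rot: [1.913, 2.492, 0.0]
contact_force: [-0.5, -0.5, 0.1]
gripper_width: 0.0001
```

Request:
{"op": "send_rows", "data": {"targets": [{"dx":0,"dy":0,"dz":-0.05,"turn":0,"hand":-1},{"dx":0,"dy":0,"dz":0,"turn":0,"hand":-1}]}}

```text
t: 20.48
tcp_pos: [0.5816, 0.1565, 0.0829]
ee_rot: [1.913, 2.492, 0.0]
contact_force: [0.3, -0.2, 0.6]
gripper_width: 0.0
```

Request:
{"op": "send_rows", "data": {"targets": [{"dx":0,"dy":0,"dz":-0.05,"turn":0,"hand":-1},{"dx":0,"dy":0,"dz":0,"turn":0,"hand":-1}]}}

```text
t: 20.65
tcp_pos: [0.5815, 0.1565, 0.0815]
ee_rot: [1.913, 2.492, 0.0]
contact_force: [0.1, -0.1, 0.3]
gripper_width: 0.0001
```

Request:
{"op": "send_rows", "data": {"targets": [{"dx":0,"dy":0,"dz":-0.03,"turn":0,"hand":-1},{"dx":0,"dy":0,"dz":0,"turn":0,"hand":-1}]}}

```text
t: 20.82
tcp_pos: [0.5816, 0.1565, 0.0811]
ee_rot: [1.913, 2.492, 0.0]
contact_force: [-0.3, 1.1, 2.3]
gripper_width: -0.0001
```

Request:
{"op": "send_rows", "data": {"targets": [{"dx":0,"dy":0,"dz":0.8,"turn":0,"hand":-1},{"dx":0,"dy":0,"dz":1,"turn":0,"hand":-1},{"dx":0,"dy":0,"dz":1,"turn":0,"hand":-1},{"dx":0,"dy":0,"dz":1,"turn":0,"hand":-1},{"dx":0,"dy":0,"dz":1,"turn":0,"hand":-1},{"dx":0,"dy":0,"dz":1,"turn":0,"hand":-1},{"dx":0,"dy":0,"dz":1,"turn":0,"hand":-1},{"dx":-0.24,"dy":0.9,"dz":0.4,"turn":0,"hand":-1},{"dx":-0.24,"dy":0.9,"dz":0,"turn":0,"hand":-1},{"dx":-0.24,"dy":0.9,"dz":0,"turn":0,"hand":-1}]}}

```text
t: 21.65
tcp_pos: [0.5638, 0.2246, 0.2622]
ee_rot: [1.913, 2.49, 0.003]
contact_force: [-0.4, -0.7, -0.7]
gripper_width: -0.0002
```

Request:
{"op": "send_rows", "data": {"targets": [{"dx":-0.24,"dy":0.94,"dz":0,"turn":0,"hand":-1},{"dx":-0.24,"dy":0.94,"dz":0,"turn":0,"hand":-1},{"dx":-0.24,"dy":0.94,"dz":0,"turn":0,"hand":-1},{"dx":-0.24,"dy":0.94,"dz":0,"turn":0,"hand":-1},{"dx":-0.24,"dy":0.94,"dz":0,"turn":0,"hand":-1},{"dx":0,"dy":0,"dz":-0.6,"turn":0,"hand":-1},{"dx":0,"dy":0,"dz":-1,"turn":0,"hand":-1},{"dx":0,"dy":0,"dz":-1,"turn":0,"hand":-1},{"dx":0,"dy":0,"dz":-1,"turn":0,"hand":-1},{"dx":0,"dy":0,"dz":-1,"turn":0,"hand":-1}]}}

```text
t: 22.48
tcp_pos: [0.5332, 0.3415, 0.1445]
ee_rot: [1.913, 2.492, -0.0]
contact_force: [-0.0, -0.2, 0.7]
gripper_width: 0.0004
```

Request:
{"op": "send_rows", "data": {"targets": [{"dx":0,"dy":0,"dz":-0.8,"turn":0,"hand":-1},{"dx":0,"dy":0,"dz":0,"turn":0,"hand":-1},{"dx":0,"dy":0,"dz":0,"turn":0,"hand":-1}]}}

```text
t: 22.73
tcp_pos: [0.5327, 0.3412, 0.1246]
ee_rot: [-1.912, -2.491, 0.004]
contact_force: [-0.2, 0.1, 1.0]
gripper_width: 0.0001
```

Request:
{"op": "send_rows", "data": {"targets": [{"dx":0.15,"dy":-0.58,"dz":0,"turn":0,"hand":-1},{"dx":0.15,"dy":-0.58,"dz":0,"turn":0,"hand":-1},{"dx":0.15,"dy":-0.58,"dz":0,"turn":0,"hand":-1},{"dx":0.15,"dy":-0.58,"dz":0,"turn":0,"hand":-1},{"dx":0.15,"dy":-0.58,"dz":0,"turn":0,"hand":-1},{"dx":0.15,"dy":-0.58,"dz":0,"turn":0,"hand":-1},{"dx":0.15,"dy":-0.58,"dz":0,"turn":0,"hand":-1},{"dx":0.15,"dy":-0.58,"dz":0,"turn":0,"hand":-1},{"dx":0.15,"dy":-0.58,"dz":0,"turn":0,"hand":-1},{"dx":0.15,"dy":-0.58,"dz":0,"turn":0,"hand":-1}]}}

```text
t: 23.57
tcp_pos: [0.5711, 0.1944, 0.1259]
ee_rot: [-1.914, -2.491, 0.0]
contact_force: [-0.5, 0.2, 0.4]
gripper_width: -0.0001
```

Request:
{"op": "send_rows", "data": {"targets": [{"dx":0,"dy":0,"dz":-0.3,"turn":0,"hand":-1},{"dx":0,"dy":0,"dz":-0.3,"turn":0,"hand":-1},{"dx":0,"dy":0,"dz":-0.3,"turn":0,"hand":-1},{"dx":0,"dy":0,"dz":-0.3,"turn":0,"hand":-1},{"dx":0,"dy":0,"dz":0,"turn":0,"hand":-1},{"dx":0,"dy":0,"dz":0,"turn":0,"hand":-1}]}}

```text
t: 24.07
tcp_pos: [0.57, 0.1969, 0.0946]
ee_rot: [-1.911, -2.492, 0.002]
contact_force: [-0.6, -0.1, 0.4]
gripper_width: 0.0003
```

Request:
{"op": "send_rows", "data": {"targets": [{"dx":0,"dy":0,"dz":-0.15,"turn":0,"hand":-1},{"dx":0,"dy":0,"dz":-0.1,"turn":0,"hand":-1},{"dx":0,"dy":0,"dz":-0.05,"turn":0,"hand":-1},{"dx":0,"dy":0,"dz":0,"turn":0,"hand":-1},{"dx":0,"dy":0,"dz":0,"turn":0,"hand":-1}]}}

```text
t: 24.48
tcp_pos: [0.5709, 0.1966, 0.0883]
ee_rot: [-1.913, -2.492, 0.0]
contact_force: [0.3, 0.3, -0.4]
gripper_width: -0.0004
```

Request:
{"op": "send_rows", "data": {"targets": [{"dx":0,"dy":0,"dz":-0.04,"turn":0,"hand":-1},{"dx":0,"dy":0,"dz":0,"turn":0,"hand":-1},{"dx":0,"dy":0,"dz":0,"turn":0,"hand":-1}]}}

```text
t: 24.73
tcp_pos: [0.571, 0.1965, 0.0874]
ee_rot: [1.913, 2.492, 0.0]
contact_force: [-0.6, 0.7, -0.8]
gripper_width: 0.0
```

Request:
{"op": "send_rows", "data": {"targets": [{"dx":0,"dy":0,"dz":-0.05,"turn":0,"hand":-1},{"dx":0,"dy":0,"dz":0,"turn":0,"hand":-1}]}}

```text
t: 24.9
tcp_pos: [0.5711, 0.1965, 0.0861]
ee_rot: [1.913, 2.492, 0.0]
contact_force: [0.5, 0.1, -0.4]
gripper_width: 0.0001
```

Request:
{"op": "send_rows", "data": {"targets": [{"dx":0,"dy":0,"dz":-0.04,"turn":0,"hand":-1},{"dx":0,"dy":0,"dz":0,"turn":0,"hand":-1}]}}

```text
t: 25.07
tcp_pos: [0.5712, 0.1965, 0.086]
ee_rot: [-1.913, -2.492, 0.0]
contact_force: [-2.2, -0.3, 6.2]
gripper_width: 0.0005
```

Contact at the flat height. I retreat straight up and take a check picture.

Request:
{"op": "send_rows", "data": {"targets": [{"dx":0,"dy":0,"dz":0.5,"turn":0,"hand":-1},{"dx":0,"dy":0,"dz":1,"turn":0,"hand":-1},{"dx":0,"dy":0,"dz":1,"turn":0,"hand":-1},{"dx":0,"dy":0,"dz":1,"turn":0,"hand":-1},{"dx":0,"dy":0,"dz":1,"turn":0,"hand":-1},{"dx":0,"dy":0,"dz":1,"turn":0,"hand":-1},{"dx":0,"dy":0,"dz":1,"turn":0,"hand":-1},{"dx":0,"dy":0,"dz":1,"turn":0,"hand":-1},{"dx":0,"dy":0,"dz":0,"turn":0,"hand":-1},{"dx":0,"dy":0,"dz":0,"turn":0,"hand":-1}]}}

```text
t: 25.9
tcp_pos: [0.5718, 0.1967, 0.2751]
ee_rot: [1.911, 2.49, 0.005]
contact_force: [-0.5, -0.3, -1.2]
gripper_width: -0.0001
```

Run:
```python
from h import *
s=env.get_state();print(s['t'],s['tcp_pos'],s['contact_force'])
t,K2,W2=cam('scene');cv2.imwrite('pics/s3.png',cv2.resize(t[90:280,290:490],(640,600)))
```

```text
25.9 [0.57178861 0.1966649  0.27505503] [-0.4673936  -0.25472351 -1.15426145]
```

View pics/s3.png

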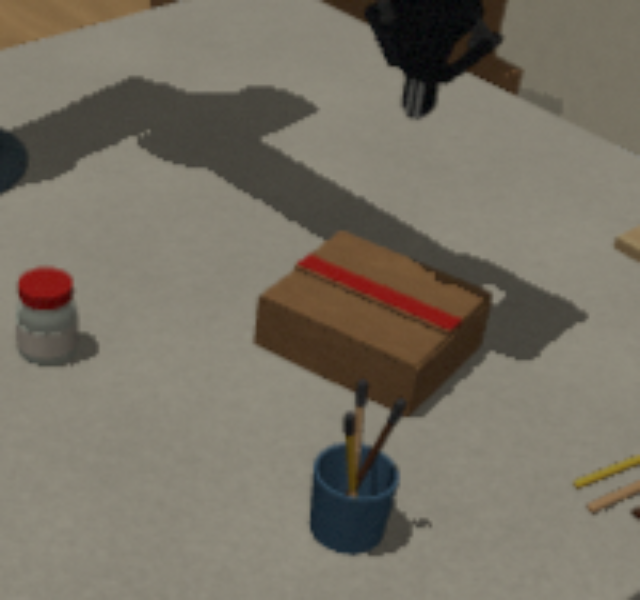

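Both flaps are flat, taped over plain, with the tape edge running from about (300,262) to (460,325). The pot and jar are undisturbed.

```bash
python3 -c "
from rig import env
print(env.finish_job())"
```

```text
the job is handed in; nothing more can be done
None
```

The tile set is packed, the carton is closed, and the job was handed in at about 26 s of the 72 s allowed. The hand-in reports no verdict.

- **Tiles:** I set blue on white and green on blue, lowering each until it touched before letting go. By the camera, white was at (585.7, 178.5) mm, yaw 18.8°; blue at (586.3, 178.5), 19.0°; and green at (587.2, 178.3), 19.1°. Each is within about 1 mm and 0.3° of the one below. I could not see the pile again once the flaps were shut.
- **Flaps:** I folded the plain flap first, then the taped one over it, pressing each until it resisted (2 N and 6 N). Fingertip heights at contact were 64 mm and 69 mm, as expected for flat flaps. The last picture shows both lying flat.
- **Bystanders:** The last picture shows the pot and jar upright where they stood. The bowl was outside that picture and was not checked again, but the arm never worked close to it.
- **Disagreements:** Tile heights triangulated from two views were up to 11 mm low (green read 0.5 mm instead of 12 mm). I used the stated thicknesses and confirmed the set-down heights by contact force.

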